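# Swing the curing lamp over the cast and hold the dead-man lever level

### The job

Swing the curing lamp's arm so that the lamp head stands centred above the dental cast (not above the crucible), and leave it there. Only then push the sprung dead-man lever of the hold-to-run switch down until it is level, not further down to its stop, and keep it there: the program finishes while still holding the lever level. Leave the cast, the crucible and the dropper bottle next to the switch undisturbed.

Things in the scene. Friction and masses are not known exactly. Their poses are not given: they have to be found in the camera images.
- lamp_stand: Fixed stand of the curing lamp: grey round foot 92 mm across, steel post 20 mm thick up to 174 mm. Origin on the worktop at the centre of the foot; z up. At joint value 0 the lamp arm points along the stand's own -x axis.
- lamp_pivot (a point): Point on the vertical axis of the post about which the lamp arm swings, at the arm's height, 190 mm above the worktop.
- lamp_arm (a joint): Swing angle of the lamp arm (rad), -1.3 to 1.3; 0 = arm along the stand's own -x; it grows counter-clockwise seen from above, which carries the lamp towards the stand's own -y (to the robot's right). The hinge is stiff by friction (about 1.5 N at the knob moves it) and stays where it is left.
- lamp_knob (a point): Centre of the top face of the upright black round knob, 22 mm across and 34 mm tall (z 203 to 237 mm), that stands on top of the lamp head, for swinging the arm; it is fixed to the arm. It is 200 mm from the pivot axis and exactly above the lamp's centre. The white lamp head below it is 68 mm across; its underside is 132 mm above the worktop; a flat grey arm 22 mm wide (z 183 to 197 mm) joins it to the pivot.
- cast: Loose horseshoe-shaped plaster dental cast with a row of teeth, 53 x 71 x 27 mm, standing on the worktop; origin at the centre of its underside. It stands on either the left or the right of the lamp's rest position, 188 to 212 mm from the pivot axis, so its centre is within about 12 mm of the circle the lamp travels on.
- crucible: Loose small cup-shaped crucible, 51 mm across and 40 mm tall, standing at the other place beside the lamp; origin at the centre of its underside. To be left alone.
- bottle: Loose small dropper bottle with a black dropper cap, 33 mm across and 102 mm tall, to the left of and behind the switch (a second, similar bottle stands further back); origin at the centre of its underside. To be left alone.
- hold_switch: Fixed hold-to-run switch, grey housing on an 80 mm wide, 160 mm long foot plate, housing top 38 mm above the worktop. Origin on the worktop at its centre; its lever is hinged between two cheeks near its own +x end (tops 102 mm high) and points to its own -x. A thin steel gauge tab beside the lever ends 98 mm above the worktop, flush with the lever's top face when the lever is level.
- lever_hinge (a point): Centre of the lever's horizontal hinge axle, 90 mm above the worktop, 55 mm from the switch's origin along its own +x.
- lever_pad (a point): Centre of the top face of the black paddle at the free end of the lever, where one presses; the paddle is 40 mm along the lever, 44 mm wide and 10 mm thick. The centre is 130 mm from the hinge along the lever and 8 mm above the line through the axle, so with the lever level it is 98 mm above the worktop and 130 mm horizontally from the hinge; with the lever released about 148 mm above it.
- hold_lever (a joint): Lever angle (rad): 0 = released, tilted 0.40 rad upwards; 0.40 = level; 0.65 = bottom stop. A spring brings it back up: about 2 N at the paddle starts it, about 8 N holds it level, about 11.5 N at the stop.
Not all that is in view belongs to the job. Leave any purple look-alike of the cast alone.

How it is judged (in metres and radians):
On the way, in this order (a step that is already met when the one before it is completed fails the run):
1. the lamp stands still, centred above the cast (horizontal distance between lamp_knob and cast below 0.025 m and velocity of joint lamp_arm between -0.1 and 0.1 rad/s), for 0.3 s.
2. the robot holds the lever level (value of joint hold_lever between 0.3 and 0.5 rad and contact force between any of the fingers, the arm and hold_switch above 2 N), for 1 s.
At the end, for the whole second after the job is handed in: The lamp stands still with its centre within 25 mm horizontally of the cast's centre; the robot is pushing the lever (more than 2 N) and it stays within 0.10 rad of level (joint 0.30 to 0.50); cast and crucible within 15 mm and bottle within 20 mm of where they stood (all of step 1 and all of step 2 and velocity of joint hold_lever between -0.1 and 0.1 rad/s and distance of each of cast, crucible from where it was at the start of the episode below 0.015 m and distance of bottle from where it was at the start of the episode below 0.02 m); the arm keeps its last pose, push and grip.
It fails at once if the lever is pressed while the lamp is not yet above the cast (value of joint hold_lever above 0.15 rad and horizontal distance between lamp_knob and cast above 0.03 m).
It fails at once if the lever is pushed down to its bottom stop (value of joint hold_lever above 0.6 rad).
It fails at once if the cast is moved or tipped (distance of cast from where it was at the start of the episode above 0.02 m or angle between cast's own z axis and vertical above 0.3 rad).
It fails at once if the crucible is moved or tipped (distance of crucible from where it was at the start of the episode above 0.02 m or angle between crucible's own z axis and vertical above 0.3 rad).
It fails at once if the bottle is moved or tipped (distance of bottle from where it was at the start of the episode above 0.025 m or angle between bottle's own z axis and vertical above 0.3 rad).
It also fails if it takes over 51 s, if anything falls off the work surface, if the arm or the gripper's body presses on something with over 40 N, if the wrist force passes 120 N, or if a joint passes its speed limit or range.

### The arm

A 7-joint arm with a two-finger parallel gripper is mounted at the origin on a cart in front of the work surface, level with it; the furniture and walls round the work are solid. World frame = base frame: x ahead of the robot, y to its left, z up, the work surface at z = 0. Lengths are in m, angles in degrees, forces in N, time in s.
With the tool pointing down it reaches from about 0.425 to 0.825 m from the base axis. Payload 3.6 kg.
Tool frame: the origin (TCP) lies at the very end of the fingers, on their centre line; the grasp point (between the pads) lies 19 mm behind it; z points along the fingers, x is the direction in which the jaws open and shut, and the axes are right-handed (so a half turn about z gives the same grasp; the last joint's range is limited). The gripper opens to 93 mm and grips with 3 to 60 N. Pads are 15 mm wide; open, the fingers measure 128 mm over their backs; the gripper's body (75 mm by 188 mm) begins 65 mm behind the grasp point.
Start: joints at [66.033, 35.231, -0.722, 81.555, 0.464, 63.22, -2.315], TCP at [0.248, -0.601, 0.219] pointing down, gripper open.
Joint ranges: [-178.69, 178.69], [-17.37, 117.87], [-77.05, 75.6], [15.02, 138.74], [-78.02, 258.01], [0.78, 113.62], [-162.83, 162.83]. Speed limits (degrees/s): [159.86, 159.86, 180, 180, 180, 180, 180].

### API

Orientations are given as [roll, pitch, yaw] about the fixed x, y, z axes, in that order (R = Rz(yaw) Ry(pitch) Rx(roll)).
In Python, from cell import status, eyes, sign_off gives the robot as it stands.
- The arm moves only by the tool arm_command, never from a script. Its argument "targets" is a list of rows, each an object with "dp": the shift along the world's x, y, z in mm, a list of three; "twist": the turn about the world's z in degrees; "jaw": the finger opening in mm, from 0 to 93. In form: [{"dp": [x, y, z], "twist": twist, "jaw": jaw}, ...]. A call has 1 to 5 rows; each row shifts and turns the commanded pose from where the row before left it; what a row does not reach is not made up. A row lasts 1/10 s, in which the tool goes at most 50 mm and 8.59 degrees, less where a joint would pass 70% of its speed; a pose out of reach is approached as far as the arm can. A call is refused whole if a number of a shift passes 50 or a number of a turn 8.59, either way. A call with a gripper value outside its range is refused whole. The fingers move at their own pace and stop on an object; "squeeze" is the grip in N (left out, the last holds). Time passes only in rows, so rows that do not move let the fingers close. It gives the time, the measured TCP pose, the force and the opening at its end, in the units of the state.
- status.observe(): the state, without advancing time (a new reading comes with each control period).
- eyes.capture(name): name is "scene" or "top" or "wrist"; returns (picture, depth): 384x512x3 uint8, red, green, blue; 384x512 float32, m along the optical axis (not along the pixel's ray), 0 where there is no reading.
- eyes.camera_model(name): a dict with "K" (3x3 intrinsics, pixels), "distortion" ([k1, k2, p1, p2, k3] as OpenCV has them; the pictures are not rectified), "eye" and "attitude" of the camera in the world. Camera axes: x right, y down, z forward; pixel columns grow to the right and rows downward; lengths in m; the calibration is good to about 2 mm. A picture is of the moment at which its call begins: read the wrist's pose just before it. camera_model takes no time and is no camera call; for the wrist camera it gives the pose at the moment of the call.
- sign_off(): hands the job in, once; it reports no verdict.
The state is a dict: "time": time; "q": joint angles; "joint_vel": joint speeds; "joint_torque": joint torques, N m; "eef_pos": TCP position; "tool_rot": TCP orientation; "ft_force": force on the tool from outside, world axes, zero at the start; "ft_torque": the same for the moment, N m; "grip_width": finger opening in m.
Only numpy, scipy, OpenCV 4.12 (cv2) and the standard library are available. Lean on these libraries where they do the work, as an engineer would, in place of code of your own. Each camera call takes 0.05 s, during which the arm holds its last target.

## Working session

There is one attempt and no reset: what is moved stays moved. The work goes in short steps, Python scripts to look and compute and a tool call to move; the robot and the scene stay as the last step left them, time stands still between calls to the robot, and variables do not carry over. Pictures are saved under pics/ and viewed, and the job is handed in when it is done.

Besides the shell and the picture viewer there is one more tool, called after ">>>" as name([rows], argument=value, ...), one row to a line, values as JSON. arm_command: Moves the arm, as the interface text tells. Its arguments: {"type":"object","properties":{"targets":{"type":"array"},"squeeze":{"type":"number"}},"required":["targets"]}

```bash
mkdir -p pics; ls; cat > h.py <<'E'
import numpy as np,cv2,json
from cell import status,eyes
def snap(n,tag):
    m=eyes.camera_model(n); p,d=eyes.capture(n)
    cv2.imwrite(f'pics/{tag}.png',cv2.cvtColor(p,cv2.COLOR_RGB2BGR)); np.savez(f'pics/{tag}.npz',p=p,d=d,K=m['K'],D=m['distortion'],e=m['eye'],a=json.dumps(np.array(m['attitude']).tolist()))
    return p,d,m
E
python3 - <<'E'
from h import *
print(status.observe())
for n in('scene','top','wrist'):
    p,d,m=snap(n,n+'0'); print(n,m, d.min(),d.max())
E
```

```text
pics
{'time': 0.0, 'q': array([66.03326556, 35.28912834, -0.72202493, 81.64156332,  0.46553534,
       63.21859717, -2.31647003]), 'joint_vel': array([ 0.09859717,  0.03260199, -0.03534666, -0.05580236, -0.00225336,
       -0.04315416,  0.08543525]), 'joint_torque': array([ 3.90081004e-04, -4.58937407e+01,  2.09316979e-01, -1.65748322e+01,
       -6.10498851e-02,  2.03330372e-02,  2.31925787e-04]), 'eef_pos': array([ 0.24789383, -0.60001323,  0.21748121]), 'tool_rot': array([ 1.79996130e+02,  1.46335541e-01, -6.75495473e+01]), 'ft_force': array([-0.34737178, -1.0780594 ,  0.05853658]), 'ft_torque': array([-0.03475418,  0.00620263,  0.03795421]), 'grip_width': 0.09295580701378786}
scene {'K': array([[414.97704216,   0.        , 258.47455278],
       [  0.        , 414.97704216, 191.8401743 ],
       [  0.        ,   0.        ,   1.        ]]), 'distortion': array([-0.06868063,  0.        ,  0.        ,  0.        ,  0.        ]), 'eye': array([-0.09262969,  0.72765867,  0.59360609]), 'attitude': array([-113.72460281,    0.84352702, -139.14588649])} 0.0 3.9995344
top {'K': array([[494.2241878 ,   0.        , 253.26552776],
       [  0.        , 494.2241878 , 191.0469128 ],
       [  0.        ,   0.        ,   1.        ]]), 'distortion': array([0.05547298, 0.        , 0.        , 0.        , 0.        ]), 'eye': array([0.2814848 , 0.00912141, 1.52978773]), 'attitude': array([-1.67283296e+02,  3.28673223e-02, -9.46125033e+01])} 0.0 2.7858827
wrist {'K': array([[273.61735703,   0.        , 254.16202002],
       [  0.        , 273.61735703, 194.05533709],
       [  0.        ,   0.        ,   1.        ]]), 'distortion': array([-0.05120473,  0.        ,  0.        ,  0.        ,  0.        ]), 'eye': array([ 0.30871361, -0.57623476,  0.3847759 ]), 'attitude': array([ 1.66243861e+02,  1.32105800e-01, -6.75423152e+01])} 0.0 1.55123
```

View pics/top0.png

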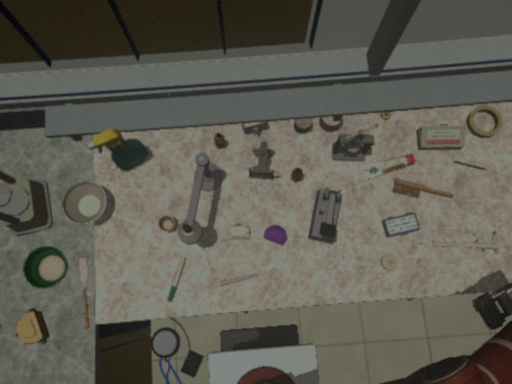

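View pics/scene0.png

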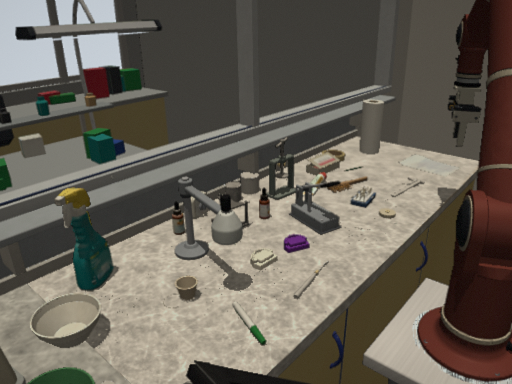

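```bash
python3 - <<'E'
import cv2
a=cv2.imread('pics/top0.png')
cv2.imwrite('pics/top0c.png',cv2.resize(a[60:330,130:440],None,fx=2.5,fy=2.2)[:600,:800])
E
```

```text
(no output)
```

View pics/top0c.png

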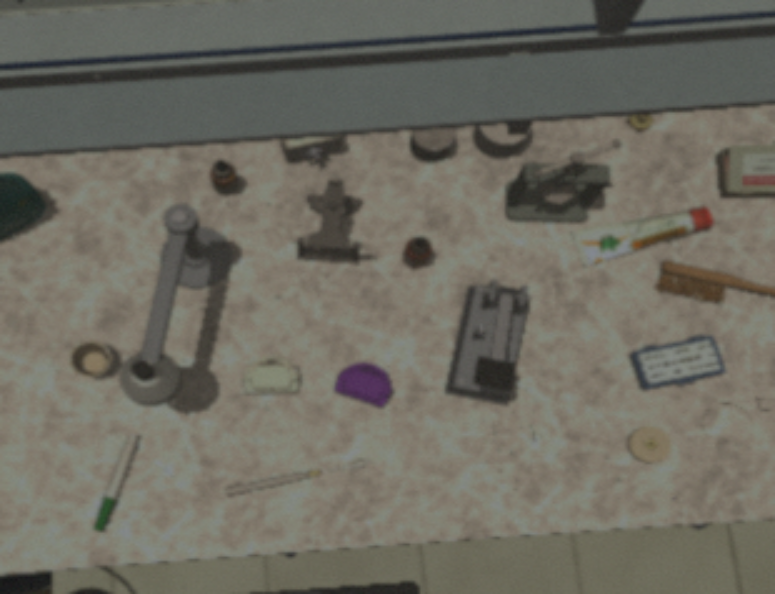

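The top view shows these candidates:
- **Cast:** the pale plaster horseshoe at (238,231). The purple look-alike at (275,234) is to be left alone.
- **Crucible:** (168,223).
- **Lamp:** knob at (187,228), post at (203,158).
- **Switch:** the housing at (325,215) with its black paddle. The other grey devices at (262,162) and (352,147) are not the switch.
- **Bottle:** (297,174). The second bottle is at (220,140).

I'll measure these next.

```bash
cat >> h.py <<'E'
from scipy.spatial.transform import Rotation as R
def load(tag):
    z=np.load(f'pics/{tag}.npz'); return z['p'],z['d'],dict(K=z['K'],distortion=z['D'],eye=z['e'],attitude=np.array(json.loads(str(z['a']))))
def rot(m): return R.from_euler('xyz',m['attitude'],degrees=True).as_matrix()
def rays(m,uv):
    n=cv2.undistortPoints(np.array(uv,float).reshape(-1,1,2),m['K'],m['distortion']).reshape(-1,2)
    return np.c_[n,np.ones(len(n))]@rot(m).T
def onplane(m,uv,z):
    r=rays(m,uv); return m['eye']+r*((z-m['eye'][2])/r[:,2])[:,None]
def cloud(m,d):
    h,w=d.shape; v,u=np.mgrid[:h,:w]; r=rays(m,np.c_[u.ravel(),v.ravel()])
    return (m['eye']+r*d.reshape(-1,1)).reshape(h,w,3)
def proj(m,X):
    Rm=rot(m); rv=cv2.Rodrigues(Rm.T)[0]; t=-Rm.T@m['eye']
    return cv2.projectPoints(np.array(X,float).reshape(-1,1,3),rv,t,m['K'],m['distortion'])[0].reshape(-1,2)
E
python3 - <<'E'
from h import *
for tag in('top0','scene0'):
    p,d,m=load(tag); C=cloud(m,d); ok=d>0
    print(tag)
    def show(n,mask):
        q=C[mask&ok]; print(n,len(q),'med',np.median(q,0).round(3),'lo',np.percentile(q,3,axis=0).round(3),'hi',np.percentile(q,97,axis=0).round(3))
    X,Y,Z=C[...,0],C[...,1],C[...,2]
    for (n,u) in ([('cast',(238,231)),('cruc',(168,223)),('knob',(187,228)),('post',(203,158)),('pad',(328,230)),('bottle',(297,174))] if tag=='top0' else [('cast',(262,260)),('cruc',(187,288)),('knob',(225,203)),('post',(186,180)),('pad',(296,190)),('bottle',(264,195))]):
        print(n,C[u[1],u[0]].round(3))
    reg={'top0':{'knobz':(slice(205,250),slice(170,210)),'cast':(slice(220,245),slice(224,254)),'cruc':(slice(212,235),slice(155,180)),'post':(slice(145,175),slice(190,218)),'bottle':(slice(160,185),slice(285,310)),'switch':(slice(180,250),slice(300,350))}}
    if tag=='top0':
        for n,(a,b) in reg[tag].items():
            k=np.zeros_like(ok);k[a,b]=1
            zl=dict(knobz=.225,cast=.01,cruc=.01,post=.18,bottle=.03,switch=.025)[n]
            show(n,k&(Z>zl))
    mm=np.asarray(ok)&(X>.3)&(X<.9)&(Y>-.3)&(Y<.45)
    for n,lo,hi in(('z.222-.26',.222,.27),('z.18-.2',.18,.2)): show(n,mm&(Z>lo)&(Z<hi))
E
```

```text
top0
cast [0.498 0.039 0.028]
cruc [0.544 0.254 0.008]
knob [0.487 0.169 0.234]
post [0.681 0.117 0.217]
pad [ 0.463 -0.215  0.152]
bottle [ 0.65  -0.153  0.078]
knobz 53 med [0.488 0.169 0.236] lo [0.479 0.161 0.23 ] hi [0.498 0.179 0.24 ]
cast 311 med [0.499 0.038 0.022] lo [0.479 0.009 0.011] hi [0.524 0.07  0.028]
cruc 156 med [0.544 0.26  0.036] lo [0.487 0.198 0.012] hi [0.562 0.279 0.175]
post 229 med [0.672 0.123 0.205] lo [0.644 0.104 0.191] hi [0.697 0.138 0.215]
bottle 113 med [ 0.653 -0.153  0.062] lo [ 0.643 -0.17   0.034] hi [ 0.667 -0.141  0.101]
switch 1149 med [ 0.522 -0.226  0.042] lo [ 0.451 -0.271  0.031] hi [ 0.589 -0.191  0.153]
z.222-.26 441 med [0.746 0.373 0.244] lo [0.482 0.164 0.225] hi [0.777 0.417 0.252]
z.18-.2 1826 med [0.856 0.145 0.192] lo [ 0.473 -0.273  0.18 ] hi [0.895 0.413 0.2  ]
scene0
cast [0.482 0.062 0.021]
cruc [0.52  0.272 0.038]
knob [0.478 0.183 0.224]
post [0.673 0.127 0.209]
pad [ 0.594 -0.233  0.081]
bottle [ 0.655 -0.151  0.076]
z.222-.26 533 med [0.733 0.385 0.238] lo [0.478 0.171 0.223] hi [0.757 0.425 0.25 ]
z.18-.2 2334 med [0.887 0.17  0.192] lo [ 0.469 -0.246  0.181] hi [0.892 0.429 0.199]
```

```bash
python3 - <<'E'
import cv2
a=cv2.imread('pics/top0.png');b=cv2.imread('pics/scene0.png')
x=cv2.resize(a[180:250,300:350],None,fx=7,fy=7,interpolation=2); y=cv2.resize(b[170:250,230:345],None,fx=3.9,fy=6.125,interpolation=2)
y=cv2.resize(b[170:250,230:345],(448,490),interpolation=2)
cv2.imwrite('pics/sw.png',cv2.hconcat([x,y]))
y=cv2.resize(b[170:300,150:290],(420,390),interpolation=2);x=cv2.resize(a[145:250,150:260],(380,390),interpolation=2)
cv2.imwrite('pics/lamp.png',cv2.convertScaleAbs(cv2.hconcat([x,y]),alpha=1.6))
E
```

```text
(no output)
```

View pics/sw.png

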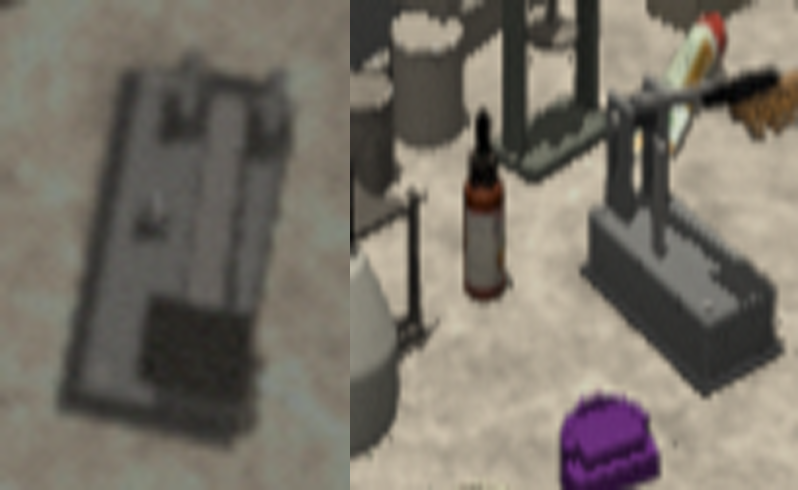

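View pics/lamp.png

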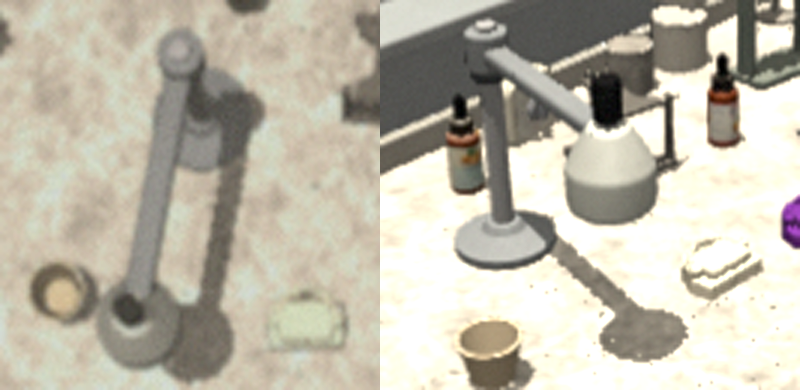

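The crops show the pale cast at (238,231) with teeth. The black paddle is at the near end of the switch with the gauge tab beside it, and the bottle is left of and behind it. Now I'll refine the positions.

```bash
python3 - <<'E'
from h import *
p,d,m=load('top0'); C=cloud(m,d)
hsv=cv2.cvtColor(p,cv2.COLOR_RGB2HSV); g=p.max(2)
def comp(mask,seed):
    n,l,s,c=cv2.connectedComponentsWithStats(mask.astype(np.uint8)); k=l[seed[1],seed[0]]; print('  area',s[k],c[k]); return l==k
def cont(mk): return max(cv2.findContours(mk.astype(np.uint8),0,1)[0],key=len).reshape(-1,2)
Z=C[...,2]
# cast by depth
k=np.zeros(Z.shape,bool);k[218:248,220:258]=1
mk=comp(k&(Z>.008)&(d>0),(238,231)); c=cont(mk)
W=onplane(m,c,.014)[:,:2]; print('cast',[np.round(t,4) for t in cv2.minAreaRect(W.astype(np.float32)*1000)])
k[:]=0;k[205:250,170:210]=1
mk=comp(k&(Z>.215),(187,228)); W=onplane(m,cont(mk),.225)
print('knob',C[k&(Z>.232)].mean(0), cv2.minEnclosingCircle((onplane(m,cont(k&(Z>.23)),.237)[:,:2]*1000).astype(np.float32)))
k[:]=0;k[145:172,190:218]=1
mk=k&(Z>.2); print('cap',cv2.minEnclosingCircle((onplane(m,cont(mk),.212)[:,:2]*1000).astype(np.float32)),Z[mk].max())
# foot
k[:]=0;k[150:200,190:225]=1
q=C[k&(Z>.004)&(Z<.02)];print('foot',len(q),q.min(0),q.max(0))
# crucible
k[:]=0;k[210:238,155:181]=1
mk=k&(Z>.03)&(Z<.06);print('cruc',cv2.minEnclosingCircle((onplane(m,cont(mk),.04)[:,:2]*1000).astype(np.float32)))
# switch paddle
k[:]=0;k[175:255,295:355]=1
mk=k&(Z>.125); print('paddle px',mk.sum()); q=C[mk]; print(q.mean(0),cv2.minAreaRect((q[:,:2]*1000).astype(np.float32)), q.min(0),q.max(0))
mk=k&(Z>.03)&(Z<.046); q=C[mk];print('house',cv2.minAreaRect((q[:,:2]*1000).astype(np.float32)))
mk=k&(Z>.085); q=C[mk];print('lever etc',len(q),q.min(0),q.max(0))
k[:]=0;k[155:190,282:312]=1
q=C[k&(Z>.095)&(d>0)];print('bottle cap',q.mean(0),q.max(0)); q=C[k&(Z>.04)];print(q.min(0),q.max(0))
E
```

```text
area [228 222  22  17 321] [238.40809969 230.94080997]
cast [array([503.3601,  37.8256]), array([64.9357, 49.7329]), np.float64(85.3709)]
  area [183 224   9   9  62] [186.77419355 228.16129032]
knob [0.45171031 0.14126959 0.462894  ] ((487.4520568847656, 170.02342224121094), 10.988187789916992)
cap ((678.2811279296875, 121.6839370727539), 20.384220123291016) 1.5297877285143036
foot 401 [0.6063543  0.06668733 0.00401   ] [0.7759404  0.18077645 0.01995756]
cruc ((539.0408935546875, 255.52902221679688), 25.356731414794922)
paddle px 280
[ 0.46242876 -0.20427506  0.22370846] ((382.80621337890625, -130.79029846191406), (58.28360366821289, 340.54119873046875), 45.6234130859375) [ 0.2814848  -0.2383169   0.12529602] [0.52133884 0.00912141 1.52978773]
house ((551.4022827148438, -228.32591247558594), (211.0378875732422, 123.37003326416016), 9.898754119873047)
lever etc 499 [ 0.2814848  -0.27480192  0.08553196] [0.59496162 0.00912141 1.52978773]
bottle cap [ 0.65816643 -0.15612036  0.09908346] [ 0.66404412 -0.15112268  0.10274566]
[ 0.2814848  -0.1716208   0.04092655] [0.67370151 0.00912141 1.52978773]
```

```bash
python3 - <<'E'
from h import *
def cont(mk): return max(cv2.findContours(mk.astype(np.uint8),0,1)[0],key=len).reshape(-1,2)
p,d,m=load('top0'); C=cloud(m,d); Z=np.where(d>0,C[...,2],-1)
def box(a,b,c,e):
    k=np.zeros(Z.shape,bool);k[a:b,c:e]=1;return k
mk=box(145,168,190,215)&(Z>.205);print('cap',mk.sum(),C[mk].mean(0),Z[mk].max(),cv2.minEnclosingCircle((onplane(m,cont(mk),.213)[:,:2]*1000).astype(np.float32)))
k=box(175,255,295,355)
mk=k&(Z>.12)&(p.max(2)<60); q=C[mk]; print('pad',len(q),q.mean(0),cv2.minAreaRect((q[:,:2]*1000).astype(np.float32)),q[:,2].min(),q[:,2].max())
mk=k&(Z>.03)&(Z<.046); c=cv2.convexHull(cont(mk)).reshape(-1,2); print('house',cv2.minAreaRect((C[mk][:,:2]*1000).astype(np.float32)))
mk=k&(Z>.003)&(Z<.2); print('all',cv2.minAreaRect((C[mk][:,:2]*1000).astype(np.float32)))
mk=k&(Z>.05); q=C[mk]; 
for x0 in np.arange(.43,.62,.01):
    s=q[(q[:,0]>=x0)&(q[:,0]<x0+.01)]
    if len(s): print(round(x0,2),len(s),s[:,1].min().round(3),s[:,1].max().round(3),np.sort(s[:,2])[[0,len(s)//2,-1]].round(3))
q=C[box(155,190,282,312)&(Z>.03)];print('bottle',q.min(0),q.max(0),q[q[:,2]>.09].mean(0))
q=C[box(140,225,175,235)&(Z>.19)&(Z<.2)]; print('arm line',cv2.fitLine(q[:,:2].astype(np.float32),1,0,.01,.01).ravel())
p,d,m=load('scene0'); C=cloud(m,d); Z=np.where(d>0,C[...,2],-1)
X,Y=C[...,0],C[...,1]
s=(Z>.205)&(abs(X-.68)<.04)&(abs(Y-.118)<.04); print('scene cap',C[s].min(0),C[s].max(0))
s=(Z>.22)&(Z<.26)&(abs(X-.488)<.03)&(abs(Y-.17)<.03); print('scene knob',C[s].min(0),C[s].max(0))
s=(Z>.1)&(Z<.2)&(abs(X-.48)<.15)&(abs(Y+.22)<.08); print('scene pad',C[s].min(0),C[s].max(0),C[s].mean(0))
E
```

```text
cap 116 [0.68077249 0.12066459 0.20970487] 0.2191287527308987 ((679.6751708984375, 120.79972076416016), 18.496410369873047)
pad 197 [ 0.46443048 -0.21463898  0.148225  ] ((465.4763488769531, -214.96481323242188), (43.18675994873047, 37.67594528198242), 72.0685043334961) 0.1357768003827442 0.15858063956997848
house ((551.4022827148438, -228.32591247558594), (211.0378875732422, 123.37003326416016), 9.898754119873047)
all ((534.034912109375, -234.34552001953125), (190.5087890625, 250.92559814453125), 85.416748046875)
0.44 22 -0.23 -0.202 [0.144 0.152 0.158]
0.45 54 -0.235 -0.191 [0.144 0.153 0.159]
0.46 53 -0.236 -0.193 [0.139 0.149 0.156]
0.47 52 -0.238 -0.194 [0.138 0.145 0.151]
0.48 30 -0.229 -0.199 [0.135 0.14  0.146]
0.49 21 -0.233 -0.215 [0.123 0.136 0.139]
0.5 19 -0.235 -0.219 [0.126 0.131 0.137]
0.51 17 -0.236 -0.222 [0.118 0.126 0.131]
0.52 26 -0.242 -0.209 [0.053 0.122 0.128]
0.53 26 -0.243 -0.21 [0.05  0.116 0.122]
0.54 18 -0.249 -0.232 [0.107 0.113 0.116]
0.55 26 -0.266 -0.234 [0.056 0.108 0.112]
0.56 41 -0.274 -0.227 [0.062 0.101 0.11 ]
0.57 65 -0.275 -0.226 [0.055 0.098 0.106]
0.58 42 -0.272 -0.225 [0.054 0.098 0.106]
0.59 6 -0.237 -0.231 [0.078 0.1   0.101]
bottle [ 0.64079217 -0.1716208   0.03136074] [ 0.67370151 -0.14018885  0.10274566] [ 0.65801705 -0.15622955  0.09809601]
arm line [ 0.9645644  -0.26384756  0.561832    0.15190306]
scene cap [0.66200845 0.10744754 0.20537774] [0.69553696 0.1427795  0.21553705]
scene knob [0.47652072 0.16423496 0.22011768] [0.49727115 0.18632372 0.23756685]
scene pad [ 0.43950085 -0.26677821  0.10004387] [ 0.59485855 -0.1859654   0.15557004] [ 0.49708007 -0.21585442  0.13167663]
```

Estimates, in metres:

| Item | Position |
|---|---|
| Pivot | (0.680, 0.117) |
| Knob | (0.4875, 0.171) |
| Cast | (0.503, 0.038) |
| Pad, released | (0.465, −0.215, 0.148) |
| Pad, level | about (0.452, −0.211, 0.098) |

The knob should end at about (0.498, 0.036). I'll enclose it loosely between the jaws and swing it there.

>>> arm_command([
  {"dp": [30, 30, 16], "twist": -4, "jaw": 60},
  {"dp": [30, 30, 16], "twist": -4, "jaw": 60},
  {"dp": [30, 30, 16], "twist": -4, "jaw": 50},
  {"dp": [30, 30, 16], "twist": -4, "jaw": 50},
  {"dp": [30, 30, 16], "twist": -4, "jaw": 50},
])

```text
time: 0.65
eef_pos: [0.3991, -0.4491, 0.299]
tool_rot: [180.0, 0.0, -87.7]
ft_force: [0.5, -0.4, 0.2]
grip_width: 0.0574
```

>>> arm_command([
  {"dp": [10, 40, 0], "twist": -4, "jaw": 50},
  {"dp": [10, 45, 0], "twist": -4, "jaw": 50},
  {"dp": [10, 45, 0], "twist": -4, "jaw": 50},
  {"dp": [10, 45, 0], "twist": -4, "jaw": 50},
  {"dp": [10, 45, 0], "twist": -1, "jaw": 50},
])

```text
time: 1.15
eef_pos: [0.4482, -0.2287, 0.2985]
tool_rot: [180.0, 0.0, -104.6]
ft_force: [1.2, -0.2, 0.3]
grip_width: 0.0496
```

>>> arm_command([
  {"dp": [10, 45, 0], "twist": 0, "jaw": 44},
  {"dp": [10, 45, 0], "twist": 0, "jaw": 44},
  {"dp": [10, 45, 0], "twist": 0, "jaw": 44},
  {"dp": [5, 45, 0], "twist": 0, "jaw": 44},
  {"dp": [0, 45, 0], "twist": 0, "jaw": 44},
])

```text
time: 1.65
eef_pos: [0.4834, -0.0037, 0.2984]
tool_rot: [-180.0, 0.0, -104.5]
ft_force: [1.1, 0.3, 0.3]
grip_width: 0.044
```

>>> arm_command([
  {"dp": [2, 45, 0], "twist": 0, "jaw": 44},
  {"dp": [2, 45, 0], "twist": 0, "jaw": 44},
  {"dp": [0, 45, 0], "twist": 0, "jaw": 44},
  {"dp": [0, 40, 0], "twist": 0, "jaw": 44},
  {"dp": [0, 0, -20], "twist": 0, "jaw": 44},
])

```text
time: 2.15
eef_pos: [0.4873, 0.1779, 0.2803]
tool_rot: [-179.8, 0.5, -103.9]
ft_force: [0.5, -1.2, -0.5]
grip_width: 0.0441
```

```bash
python3 - <<'E'
from h import *
for n in('wrist','top'):
    p,d,m=snap(n,n+'1'); 
s=status.observe();print(s['eef_pos'],s['tool_rot'])
p,d,m=load('wrist1')
for X in([.4875,.171,.237],[.503,.038,.014],s['eef_pos']): print(proj(m,X))
E
```

```text
[0.48518974 0.16991305 0.276288  ] [ 179.72086449   -0.19703062 -104.36999966]
[[262.05220437 209.15913909]]
[[339.54080022 139.25320533]]
[[265.66351136 229.04697505]]
```

View pics/wrist1.png

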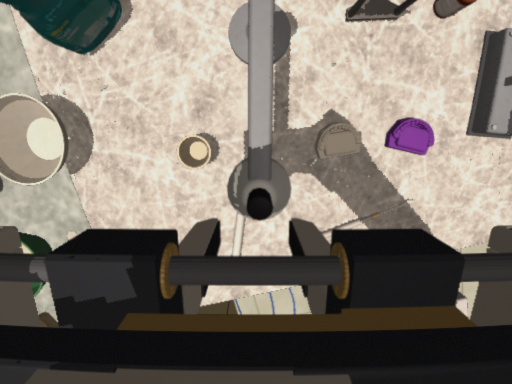

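The wrist picture shows the knob top at (260,205), midway between the fingertips at about (200,225) and (310,225). The cast is at (340,140), where predicted, and the purple one is at (410,137). Next I descend around the knob.

>>> arm_command([
  {"dp": [2, 0, -15], "twist": 0, "jaw": 44},
  {"dp": [0, 0, -15], "twist": 0, "jaw": 44},
  {"dp": [0, 0, -15], "twist": 0, "jaw": 44},
  {"dp": [0, 0, -12], "twist": 0, "jaw": 44},
  {"dp": [0, 0, -8], "twist": 0, "jaw": 44},
])

```text
time: 2.75
eef_pos: [0.4893, 0.1675, 0.2132]
tool_rot: [180.0, -0.1, -104.7]
ft_force: [-0.1, -0.5, 0.5]
grip_width: 0.0441
```

>>> arm_command([
  {"dp": [0, 0, 0], "twist": 0, "jaw": 27},
  {"dp": [0, 0, 0], "twist": 0, "jaw": 27},
  {"dp": [0, 0, 0], "twist": 0, "jaw": 27},
])

```text
time: 3.05
eef_pos: [0.4899, 0.1698, 0.2144]
tool_rot: [-179.9, 0.1, -104.6]
ft_force: [0.8, 0.6, -0.4]
grip_width: 0.0281
```

>>> arm_command([
  {"dp": [-5, -17, 0], "twist": 5, "jaw": 27},
  {"dp": [-2, -17, 0], "twist": 5, "jaw": 27},
  {"dp": [-1, -17, 0], "twist": 5, "jaw": 27},
  {"dp": [1, -17, 0], "twist": 5, "jaw": 27},
  {"dp": [2, -17, 0], "twist": 5, "jaw": 27},
])

```text
time: 3.55
eef_pos: [0.4855, 0.0851, 0.2148]
tool_rot: [-179.7, 0.1, -79.3]
ft_force: [1.2, 2.1, 0.7]
grip_width: 0.027
```

>>> arm_command([
  {"dp": [4, -17, 0], "twist": 5, "jaw": 27},
  {"dp": [5, -13, 0], "twist": 5, "jaw": 27},
  {"dp": [4, -11, 0], "twist": 3, "jaw": 27},
  {"dp": [2, -6, 0], "twist": 0, "jaw": 27},
  {"dp": [0, 0, 0], "twist": 0, "jaw": 27},
])

```text
time: 4.05
eef_pos: [0.4997, 0.0363, 0.2141]
tool_rot: [-180.0, -0.0, -66.7]
ft_force: [0.3, -0.1, 0.6]
grip_width: 0.0272
```

```bash
python3 - <<'E'
from h import *
s=status.observe();print(s['eef_pos'],s['tool_rot'],s['ft_force'])
p,d,m=snap('top','top2');snap('scene','scene2');snap('wrist','wrist2')
a=cv2.imread('pics/top2.png')[140:250,150:270];b=cv2.imread('pics/scene2.png')[150:300,140:340]
cv2.imwrite('pics/v2.png',cv2.hconcat([cv2.resize(a,(400,400),interpolation=2),cv2.resize(b,(400,400),interpolation=2)]))
E
```

```text
[0.49968253 0.03634127 0.21408475] [-1.79958756e+02 -4.79465783e-02 -6.67088840e+01] [ 0.31166936 -0.12897844  0.6269479 ]
```

View pics/v2.png

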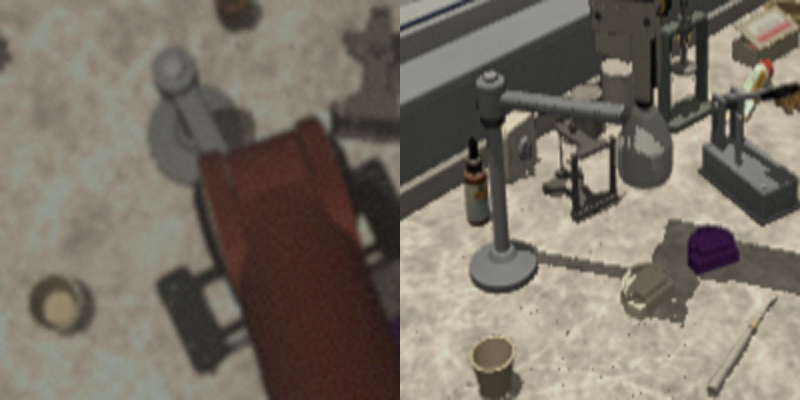

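View pics/wrist2.png

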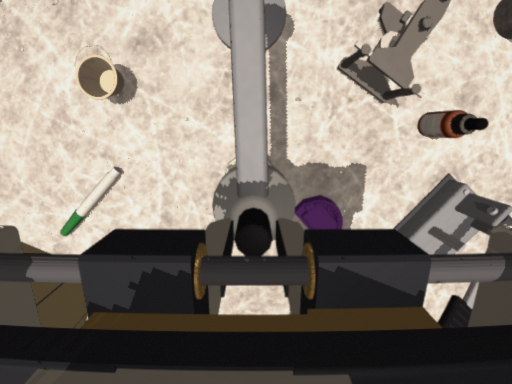

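The scene view shows the lamp arm swung over with the head above the cast. The wrist view shows the knob at (253,235) between the fingers, and the cast is hidden under the head. I'll open a little and lift off.

>>> arm_command([
  {"dp": [0, 0, 0], "twist": 0, "jaw": 40},
  {"dp": [0, 0, 0], "twist": 0, "jaw": 40},
  {"dp": [0, 0, 10], "twist": 0, "jaw": 40},
  {"dp": [0, 0, 30], "twist": 0, "jaw": 40},
  {"dp": [0, 0, 40], "twist": 0, "jaw": 40},
])

```text
time: 4.7
eef_pos: [0.498, 0.0372, 0.2937]
tool_rot: [179.8, 0.1, -66.5]
ft_force: [0.7, -0.5, 0.6]
grip_width: 0.0398
```

>>> arm_command([
  {"dp": [-10, -40, 10], "twist": 0, "jaw": 20},
  {"dp": [-10, -45, 0], "twist": 0, "jaw": 0},
  {"dp": [-10, -45, 0], "twist": 0, "jaw": 0},
  {"dp": [-8, -45, 0], "twist": 0, "jaw": 0},
  {"dp": [-2, -45, 0], "twist": 0, "jaw": 0},
])

```text
time: 5.2
eef_pos: [0.4583, -0.1843, 0.3049]
tool_rot: [-180.0, -0.1, -66.5]
ft_force: [0.6, 0.6, 0.1]
grip_width: 0.0044
```

```bash
python3 - <<'E'
from h import *
s=status.observe();print(s['time'],s['eef_pos'],s['tool_rot'],s['ft_force'])
snap('top','top3');snap('scene','scene3');snap('wrist','wrist3')
p,d,m=load('scene3'); C=cloud(m,d); Z=np.where(d>0,C[...,2],-1)
q=C[(Z>.215)&(Z<.25)&(abs(C[...,0]-.49)<.05)&(abs(C[...,1]-.04)<.05)]; print('scene knob',len(q),q.min(0),q.max(0))
p,d,m=load('top3'); C=cloud(m,d); Z=np.where(d>0,C[...,2],-1)
q=C[(Z>.222)&(Z<.25)&(abs(C[...,0]-.49)<.04)&(abs(C[...,1]-.04)<.04)]; print('top knob',len(q),q.min(0) if len(q) else '',q.max(0) if len(q) else '')
a=cv2.imread('pics/top3.png')[140:250,150:350];b=cv2.imread('pics/scene3.png')[150:300,140:340]
cv2.imwrite('pics/v3.png',cv2.hconcat([cv2.resize(a,(400,220),interpolation=2),cv2.resize(b,(400,300),interpolation=2)[:220]]) if 0 else cv2.vconcat([cv2.resize(a,(500,275)),cv2.resize(b,(500,325))]))
E
```

```text
5.2 [ 0.4583164  -0.18433566  0.30487646] [-1.79952696e+02 -5.92296767e-02 -6.65464854e+01] [0.63128298 0.64420497 0.11346563]
scene knob 94 [0.48713382 0.02998943 0.21513336] [0.50885655 0.05137495 0.23737092]
top knob 57 [0.49059273 0.02708635 0.22263307] [0.51170658 0.04611035 0.24072403]
```

View pics/v3.png

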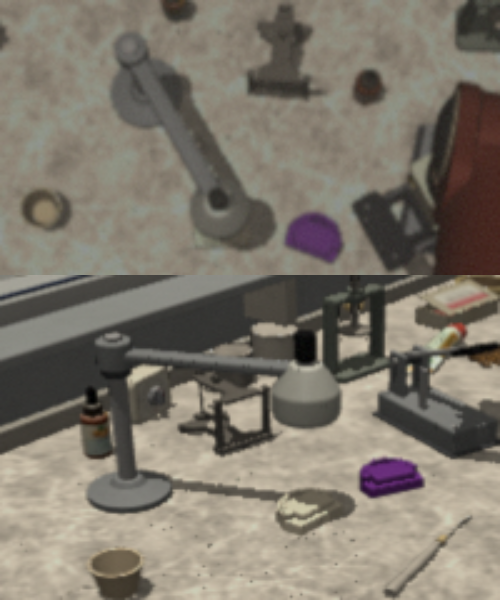

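View pics/wrist3.png

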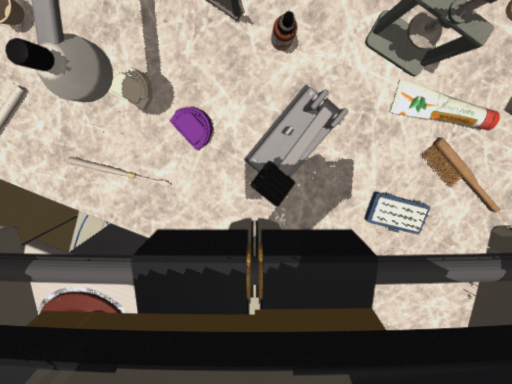

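The lamp now stands over the cast, with its knob near (0.499, 0.038). The wrist view shows the paddle at (272,184) and the bottle at (285,28). I'll refine the pad from the wrist view.

```bash
python3 - <<'E'
from h import *
p,d,m=load('wrist3'); C=cloud(m,d); Z=np.where(d>0,C[...,2],-1)
mk=np.zeros(Z.shape,bool); mk[155:215,240:300]=1; mk&=(Z>.125)&(Z<.17)&(p.max(2)<50)
q=C[mk]; print(len(q),q.mean(0),cv2.minAreaRect((q[:,:2]*1000).astype(np.float32)))
mk=(Z>.09)&(Z<.14)&(p.max(2)>60); mk[:,:240]=0; mk[:80]=0;mk[:,350:]=0; mk[200:]=0
q=C[mk]; print(cv2.fitLine(q[:,:2].astype(np.float32),cv2.DIST_HUBER,0,.01,.01).ravel(),len(q))
p,d,m=load('scene3'); C=cloud(m,d); Z=np.where(d>0,C[...,2],-1)
q=C[(Z>.008)&(Z<.035)&(abs(C[...,0]-.503)<.05)&(abs(C[...,1]-.038)<.05)]; print('cast scene',len(q),np.percentile(q,2,axis=0),np.percentile(q,98,axis=0))
E
```

```text
1070 [ 0.4661328  -0.21243342  0.14995526] ((465.936279296875, -213.1226348876953), (42.08034896850586, 37.03196716308594), 72.89224243164062)
[ 0.9532959  -0.302038    0.54789126 -0.23763832] 1504
cast scene 351 [0.47495727 0.01359417 0.00958553] [0.52088564 0.07617189 0.02584522]
```

>>> arm_command([
  {"dp": [4, -28, 0], "twist": 0, "jaw": 0},
  {"dp": [0, 0, -40], "twist": 0, "jaw": 0},
  {"dp": [0, 0, -40], "twist": 0, "jaw": 0},
  {"dp": [0, 0, -35], "twist": 0, "jaw": 0},
  {"dp": [0, 0, -10], "twist": 0, "jaw": 0},
])

```text
time: 5.85
eef_pos: [0.4616, -0.208, 0.1759]
tool_rot: [179.8, 0.3, -66.4]
ft_force: [-0.8, -1.1, -0.2]
grip_width: 0.0007
```

>>> arm_command([
  {"dp": [0, 0, 0], "twist": 0, "jaw": 0},
  {"dp": [0, 0, -8], "twist": 0, "jaw": 0},
  {"dp": [0, 0, -8], "twist": 0, "jaw": 0},
  {"dp": [0, 0, -8], "twist": 0, "jaw": 0},
])

```text
time: 6.25
eef_pos: [0.464, -0.2109, 0.1552]
tool_rot: [-179.9, -0.1, -66.5]
ft_force: [0.3, 0.3, 0.3]
grip_width: 0.0004
```

>>> arm_command([
  {"dp": [-1, 0, -5], "twist": 0, "jaw": 0},
  {"dp": [-1, 0, -6], "twist": 0, "jaw": 0},
  {"dp": [-1, 0, -6], "twist": 0, "jaw": 0},
  {"dp": [-1, 1, -6], "twist": 0, "jaw": 0},
  {"dp": [-2, 1, -6], "twist": 0, "jaw": 0},
])

```text
time: 6.75
eef_pos: [0.4569, -0.2093, 0.1254]
tool_rot: [180.0, -0.0, -66.6]
ft_force: [-2.4, -1.8, 4.8]
grip_width: 0.0006
```

>>> arm_command([
  {"dp": [-1, 0, -6], "twist": 0, "jaw": 0},
  {"dp": [-1, 0, -6], "twist": 0, "jaw": 0},
  {"dp": [-1, 0, -5], "twist": 0, "jaw": 0},
  {"dp": [0, 0, -3], "twist": 0, "jaw": 0},
  {"dp": [0, 0, 0], "twist": 0, "jaw": 0},
])

```text
time: 7.25
eef_pos: [0.4533, -0.2084, 0.1052]
tool_rot: [179.9, 0.1, -66.6]
ft_force: [-2.1, 1.0, 7.3]
grip_width: 0.0009
```

>>> arm_command([
  {"dp": [0, 0, -4], "twist": 0, "jaw": 0},
  {"dp": [0, 0, -2], "twist": 0, "jaw": 0},
  {"dp": [0, 0, 0], "twist": 0, "jaw": 0},
  {"dp": [0, 0, 0], "twist": 0, "jaw": 0},
])

```text
time: 7.65
eef_pos: [0.4529, -0.2082, 0.0995]
tool_rot: [179.9, 0.1, -66.6]
ft_force: [-3.4, 1.5, 7.3]
grip_width: 0.0006
```

```bash
python3 - <<'E'
from h import *
snap('scene','scene4');snap('wrist','wrist4');snap('top','top4')
s=status.observe();print(s['time'],s['eef_pos'],s['tool_rot'],s['ft_force'],s['joint_vel'])
p,d,m=load('scene4'); C=cloud(m,d); Z=np.where(d>0,C[...,2],-1)
q=C[(Z>.088)&(Z<.15)&(C[...,0]>.43)&(C[...,0]<.58)&(C[...,1]<-.18)&(C[...,1]>-.25)]
for x0 in np.arange(.43,.58,.02):
    t=q[(q[:,0]>=x0)&(q[:,0]<x0+.02)]
    if len(t): print(round(x0,2),len(t),t[:,2].min().round(3),np.median(t[:,2]).round(3),t[:,2].max().round(3))
b=cv2.imread('pics/scene4.png')[130:300,150:350]
cv2.imwrite('pics/v4.png',cv2.resize(b,(700,595),interpolation=2))
E
```

```text
7.8 [ 0.45285168 -0.2082371   0.09949778] [ 1.79882543e+02  1.06127151e-01 -6.65528851e+01] [-3.3988298   2.11696178  7.47903826] [-0.08229425 -0.04777465 -0.11587912 -0.03226657 -0.05099236 -0.07536807
 -0.14309604]
0.43 161 0.09 0.113 0.15
0.45 59 0.089 0.1 0.149
0.47 27 0.09 0.098 0.101
0.49 26 0.091 0.098 0.101
0.51 33 0.089 0.097 0.099
0.53 28 0.089 0.097 0.099
0.55 27 0.09 0.096 0.1
0.57 24 0.09 0.097 0.103
```

View pics/v4.png

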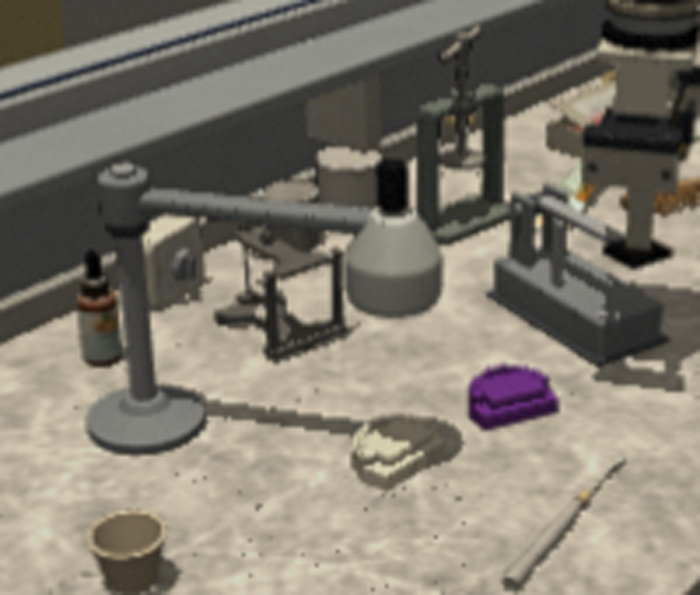

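View pics/wrist4.png

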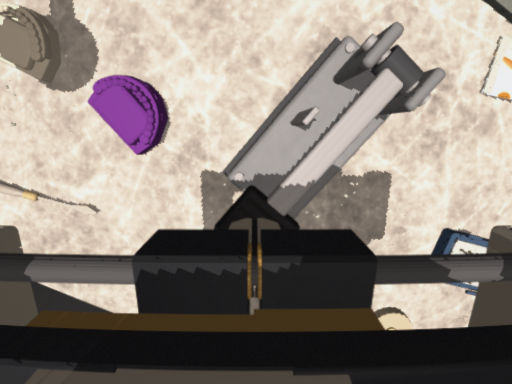

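The scene view shows the lever level under the closed fingers, with its top at z of about 0.097–0.099 along its whole length. The lamp head is above the cast and the crucible is in place. I'll hold this for a second, then check the lamp, crucible and bottle from above.

>>> arm_command([
  {"dp": [0, 0, 0], "twist": 0, "jaw": 0},
  {"dp": [0, 0, 0], "twist": 0, "jaw": 0},
  {"dp": [0, 0, 0], "twist": 0, "jaw": 0},
  {"dp": [0, 0, 0], "twist": 0, "jaw": 0},
  {"dp": [0, 0, 0], "twist": 0, "jaw": 0},
])

```text
time: 8.3
eef_pos: [0.4529, -0.2082, 0.0995]
tool_rot: [179.9, 0.1, -66.6]
ft_force: [-3.8, 1.0, 7.9]
grip_width: 0.0004
```

>>> arm_command([
  {"dp": [0, 0, 0], "twist": 0, "jaw": 0},
  {"dp": [0, 0, 0], "twist": 0, "jaw": 0},
  {"dp": [0, 0, 0], "twist": 0, "jaw": 0},
  {"dp": [0, 0, 0], "twist": 0, "jaw": 0},
  {"dp": [0, 0, 0], "twist": 0, "jaw": 0},
])

```text
time: 8.8
eef_pos: [0.4528, -0.2082, 0.0995]
tool_rot: [179.9, 0.1, -66.6]
ft_force: [-4.5, 0.9, 7.1]
grip_width: 0.0006
```

```bash
python3 - <<'E'
from h import *
snap('top','top5');snap('scene','scene5')
for t in('top0','top5'):
    p,d,m=load(t); C=cloud(m,d); Z=np.where(d>0,C[...,2],-1)
    def b(x,y,r,lo,hi):
        q=C[(Z>lo)&(Z<hi)&(np.hypot(C[...,0]-x,C[...,1]-y)<r)]; return len(q),(q.mean(0).round(3) if len(q) else '')
    print(t,'bottle',b(.655,-.154,.03,.03,.11),'cruc',b(.54,.256,.035,.03,.045),'knob',b(.499,.038,.03,.222,.25))
for t in('scene0','scene5'):
    p,d,m=load(t); C=cloud(m,d); Z=np.where(d>0,C[...,2],-1)
    q=C[(Z>.008)&(Z<.035)&(np.hypot(C[...,0]-.5,C[...,1]-.04)<.05)]; print(t,'cast',len(q),q.mean(0).round(4))
s=status.observe();print(s['time'],s['eef_pos'],s['ft_force'])
E
```

```text
top0 bottle (113, array([ 0.653, -0.154,  0.066])) cruc (85, array([0.541, 0.258, 0.038])) knob (0, '')
top5 bottle (110, array([ 0.654, -0.154,  0.067])) cruc (83, array([0.542, 0.257, 0.037])) knob (57, array([0.5  , 0.036, 0.234]))
scene0 cast 353 [0.4942 0.048  0.0192]
scene5 cast 351 [0.494  0.0477 0.0194]
8.9 [ 0.45283262 -0.20823021  0.09949971] [-2.40614974  1.20340294  8.13912715]
```

Every check agrees, so I'm handing in.

```bash
python3 -c "
from cell import sign_off
print(sign_off())"
```

```text
the job is handed in; nothing more can be done
None
```

I swung the lamp over the pale cast with the jaws loosely around its knob, then pressed the lever level with the closed fingertips. I handed the job in at about 8.9 s, still holding the lever; no verdict was reported.

My last checks all agreed:
- **Lamp:** the knob is at (0.500, 0.036) and the cast centre at (0.503, 0.038), about 4 mm apart. The limit is 25 mm.
- **Lever:** its top face measured about 98 mm high along its whole length, with the fingertips at 99.5 mm. The vertical push was steady at about 7–8 N.
- **Loose items:** the cast, crucible and bottle each measured within about 1 mm of where they started.

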